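# Switch on the carving shop's dust extractor at its guarded switch

## Task

Switch on the dust extractor at the switch box with the green guard: swing the spring-loaded guard up and back until it stays open by itself, push the steel toggle beneath it all the way over to the far (hinge) side, then tip the guard forward so that it drops fully shut again. Leave the orange guard of the router's switch box shut.

Things in the scene. Friction and masses are not known exactly. Their poses are not given: they have to be found in the camera images.
- extractor_box: Grey box with green guard, 140 (x) x 110 (y) x 50 high, fixed. Origin: centre of underside; x from its front (robot side) to its hinge side, z up; offsets below in this frame, mm. On top: black cheeks (inner faces y +/-45, x -20 to 45, up to z 85), hinge block x 45-67 up to z 80. Guard shut: level plate at z 90, 5 thick, 106 wide, x -50 to 45, clear window, then 14 wide neck to a round grip.
- extractor_guard (a joint): Green guard, rad: 0 shut, 2.05 open stop; hinge along y at (45, 0, 90). Grip: disc, diameter 22, 18 wide along y; pinch it there from above, it pivots in the fingers. Centre at angle a: (45-125cos a, 0, 90+125sin a). About 1.5 N plus light spring: drops shut by itself below 1.5; past 1.85 leans on its stop and stays, till pushed forward from behind (+x side).
- extractor_toggle (a joint): Steel toggle under the green guard: rod 10 thick, pivot (-15, 0, 52) in the box frame, end 33 from the pivot, swings in the x-z plane. Rad: near 0 off, leaning to the front (box -x); 0.45 upright; 0.9 on, against its stop, leaning to the hinge side (box +x). Stays where left; pushing its upper half takes 1 to 2 N.
- router_guard (a joint): Guard of the other, like box (orange guard, for the router; its centre is at least 200 mm from the green one's in y), rad: 0 shut; to be left shut.

How it is judged:
By the outcome, as a careful person would: the job done as asked, in the order asked, and still so for the second after the job is handed in, with the robot touching nothing.
It also fails if it takes over 51 s, if anything falls off the work surface, if the arm or the gripper's body presses on something with over 40 N, if the wrist force passes 120 N, or if a joint passes its speed limit or range.

## Robot

A 6-joint arm with a two-finger parallel gripper is mounted at the origin on the work surface. World frame = base frame: x ahead of the robot, y to its left, z up, the work surface at z = 0. Lengths are in m, angles in degrees, forces in N, time in s.
With the tool pointing down it reaches from about 0.375 to 0.75 m from the base axis. Payload 9 kg.
Tool frame: the origin (TCP) lies where the fingers leave the gripper's body, on its centre line; the fingertips stand 73 mm ahead of it and the grasp point (between the pads) lies 54 mm ahead of it (robot.tip_reach is the distance from the TCP to the fingertips, in m); z points along the fingers, y is the line along which they close (so a half turn about z gives the same grasp; the last joint's range is limited). The gripper opens to 85 mm and grips with 20 to 120 N. Pads are 22 mm wide; open, the fingers measure 114 mm over their backs; the gripper's body (76 mm by 85 mm) begins 54 mm behind the grasp point. The pads swing forward as they close: fully open they stand 13 mm farther back than shut.
Start: joints at [58.516, 5.964, 5.575, 89.605, 0, 77.527], TCP at [0.195, 0.567, 0.304] pointing down, gripper open.
Joint ranges: [-171.21, 171.21], [-48.23, 106.86], [-62.78, 66.21], [-105.2, 120.99], [-86.42, 89.51], [-180, 180]. Speed limits (degrees/s): [127.2, 127.2, 147.25, 180, 180, 180].

## Interface

Orientations are given as [roll, pitch, yaw] about the fixed x, y, z axes, in that order (R = Rz(yaw) Ry(pitch) Rx(roll)).
In Python, from plant import robot gives the robot as it stands. Calls block until the motion is done:
- robot.move_pose(position, orientation): joint-space move of the TCP to a pose.
- robot.line_to(position, vel=0.15, rotation=None, guard=None): straight line of the TCP; rotation=None keeps the orientation; vel is the mean speed in m/s. With guard (N) it stops when the force on the tool has changed by that much, and returns True; else False.
- robot.goto_joints(angles): joint-space move.
- robot.set_gripper(opening): finger opening in m; the grip force is fixed at half the most; returns when the fingers have stopped.
- robot.pause(seconds).
- robot.ik(position, orientation): joint angles nearest the present ones, or None.
- robot.observe(): the state.
- robot.grab_frame(name): name is "scene" or "side" or "wrist"; returns the picture (384x512x3 uint8, blue, green, red); there is no depth.
- robot.get_calibration(name): a dict with "vertical_fov" (degrees; the focal length in pixels is half the picture's height over the tangent of half this angle, whatever the lens; pixels are square), "cx", "cy" (the principal point, pixels), "k1" (the pictures are not rectified: a ray, as slopes to the right and down, at radius r is drawn at 1 + k1 r^2 times it, then the intrinsics apply), "rvec" (rotation vector, rad) and "tvec" (3), from world to camera coordinates, as OpenCV has them. Camera axes: x right, y down, z forward; pixel columns grow to the right and rows downward; lengths in m; the calibration is good to about 2 mm. A picture is of the moment at which its call begins: read the wrist's pose just before it. get_calibration takes no time and is no camera call; for the wrist camera it gives the pose at the moment of the call.
A pose or a line that the arm cannot do raises robot.IKError and nothing moves.
- robot.job_done(): hands the job in; it is judged then, once.
The state is a dict: "time": time; "q": joint angles; "qvel": joint speeds; "joint_torque": joint torques, N m; "tool_pos": TCP position; "tcp_rot": TCP orientation; "ft_force": force on the tool from outside, world axes, zero at the start; "torque": the same for the moment, N m; "gripper_width": finger opening in m; "gripper_force": force on a finger pad.
Only numpy, scipy, OpenCV 4.12 (cv2) and the standard library are available. Lean on these libraries where they do the work, as an engineer would, in place of code of your own. Each camera call takes 0.05 s, during which the arm holds its last target. There are 200 camera calls.

## Working session

There is one attempt and no reset: what is moved stays moved. The work goes in short steps, each a Python script; the robot and the scene stay as the last script left them, time stands still between calls to the robot, and variables do not carry over. Pictures are saved under pics/ and viewed, at most 10 in all, crops included, and the job is handed in when it is done.

```bash
ls; mkdir -p pics; python3 - <<'E'
from plant import robot
import cv2,numpy as np
a=robot.grab_frame("scene");b=robot.grab_frame("side")
cv2.imwrite("pics/a.png",a);cv2.imwrite("pics/b.png",b)
for n in("scene","side","wrist"):print(robot.get_calibration(n))
s=robot.observe();print(s["time"],s["tool_pos"],s["tcp_rot"])
E
```

```text
pics
{'vertical_fov': 42.646419835228116, 'cx': 256.6341307799565, 'cy': 192.73199884439993, 'k1': 0.02210889989134831, 'rvec': array([ 1.72840726,  1.53465231, -0.78088898]), 'tvec': array([-0.07079596, -0.24504606,  1.37805881])}
{'vertical_fov': 52.57061306736596, 'cx': 251.9041295343949, 'cy': 189.89555840778237, 'k1': 0.013932557017274494, 'rvec': array([ 2.0390677 , -0.75027644,  0.44471358]), 'tvec': array([-0.44665151,  0.25578027,  0.41975168])}
{'vertical_fov': 62.505941264688786, 'cx': 255.35672183352256, 'cy': 189.3254004053216, 'k1': -0.054732170386478506, 'rvec': array([-2.34962863, -1.67478249, -0.25421964]), 'tvec': array([-0.59911565, -0.03582492,  0.37919522])}
0.1 [0.19532593 0.56707903 0.30317866] [-1.79931554e+02 -1.66669455e-02  1.60988618e+02]
```

View pics/a.png

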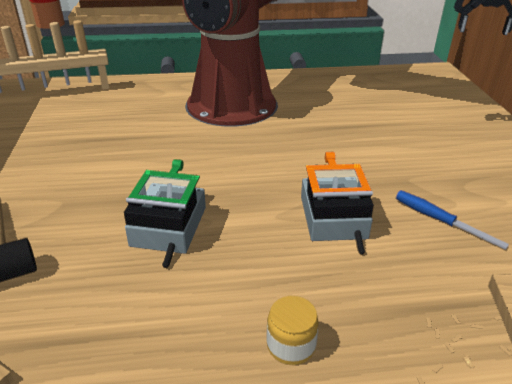

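View pics/b.png

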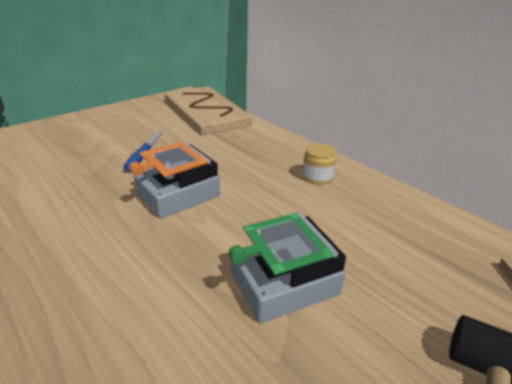

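Scene view: the green guard is at about (167,187), its grip at (178,165), and the orange guard at (337,178). Side view: green plate at about (290,243), grip at (237,255). Next I'll locate the green guard with colour masks in both views.

```bash
cat > h.py <<'E'
import cv2,numpy as np
from plant import robot
def cast(uv,c,z):
    f=192/np.tan(np.radians(c["vertical_fov"]/2))
    K=np.array([[f,0,c["cx"]],[0,f,c["cy"]],[0,0,1]])
    n=cv2.undistortPoints(np.float64(uv).reshape(-1,1,2),K,np.array([c["k1"],0,0,0]))[:,0]
    R=cv2.Rodrigues(c["rvec"])[0];o=-R.T@c["tvec"];d=np.c_[n,np.ones(len(n))]@R
    return (o+d*((z-o[2])/d[:,2])[:,None])
def green(im):
    h=cv2.cvtColor(im,cv2.COLOR_BGR2HSV);m=cv2.inRange(h,(50,110,50),(75,255,255))
    n,l,s,_=cv2.connectedComponentsWithStats(m);return m,l,s
def guard(im,c,pick,z=.0925):
    """world outline at plane z of the green blob nearest pixel pick -> rectangle of plate, grip tip"""
    m,l,s=green(im)
    ys,xs=np.nonzero((l>0)&(s[l][:,:,4]>150))
    i=np.argmin((xs-pick[0])**2+(ys-pick[1])**2);b=l==l[ys[i],xs[i]]
    cn=cv2.findContours(b.astype(np.uint8),cv2.RETR_EXTERNAL,cv2.CHAIN_APPROX_NONE)[0]
    cn=max(cn,key=cv2.contourArea)[:,0]
    return cast(cn,c,z)[:,:2]
def plate(P):
    # rasterise at 0.5mm, fill, open away the neck, rectangle
    o=P.min(0)-.02;g=np.int32(np.round((P-o)/.0005));w=g.max(0)+40
    m=np.zeros((w[1],w[0]),np.uint8);cv2.fillPoly(m,[g],255)
    k=cv2.getStructuringElement(cv2.MORPH_ELLIPSE,(75,75))
    q=cv2.morphologyEx(m,cv2.MORPH_OPEN,k)
    c=max(cv2.findContours(q,cv2.RETR_EXTERNAL,cv2.CHAIN_APPROX_NONE)[0],key=cv2.contourArea)
    r=cv2.minAreaRect(c);ctr=np.array(r[0])*.0005+o
    B=cv2.boxPoints(r)*.0005+o
    rest=cv2.subtract(m,cv2.dilate(q,np.ones((15,15))));ys,xs=np.nonzero(rest)
    gp=np.array([xs.mean(),ys.mean()])*.0005+o
    e=[(B[1]-B[0]),(B[2]-B[1])];e=[v/np.linalg.norm(v) for v in e]
    d=ctr-gp;ax=max([e[0],-e[0],e[1],-e[1]],key=lambda v:v@d)
    return ctr,np.array(r[1])*.0005,np.degrees(np.arctan2(ax[1],ax[0])),gp,np.degrees(np.arctan2(d[1],d[0])),B
E
python3 - <<'E'
from h import *
for n,p in(("scene",(160,180)),("side",(255,240))):
    im=cv2.imread("pics/"+{"scene":"a","side":"b"}[n]+".png")
    print(n,*plate(guard(im,robot.get_calibration(n),p))[:5])
w=robot.grab_frame("wrist");cv2.imwrite("pics/w0.png",w)
m,l,s=green(w);print(s[s[:,4]>150])
E
```

```text
scene [ 0.51235897 -0.15936876] [0.10592715 0.08804989] -16.440383161651877 [ 0.45239751 -0.14208583] -16.078782846119886
side [ 0.5112036  -0.16397578] [0.10595742 0.09383408] -16.886796371119942 [ 0.44983139 -0.14333955] -18.585069820580916
[[     0      0    512    384 196607]]
```

```bash
cat >> h.py <<'E'
def box(x,y,yaw):
    t=np.radians(yaw);c,s=np.cos(t),np.sin(t)
    return lambda bx,by,z:[x+c*bx-s*by,y+s*bx+c*by,z]
E
python3 - <<'E'
from h import *
c=robot.get_calibration("wrist");R=cv2.Rodrigues(c["rvec"])[0];o=-R.T@c["tvec"]
s=robot.observe();t=np.array(s["tool_pos"]);print("cam off",o-t,"axis",R[2],robot.tip_reach)
W=box(.514,-.161,-16.7)
for y0 in(-16.7,163.3):
  for b in((-80,0,.16),(-80,0,.3),(102,0,.264),(102,0,.32),(150,0,.26),(150,0,.32)):
    q=robot.ik(W(b[0]/1e3,0,b[2]),[180,0,y0]);print(y0,b,None if q is None else np.round(q))
E
```

```text
cam off [-0.07391338  0.02477307  0.06955243] axis [ 0.28059319 -0.09662232 -0.95495109] 0.0726
-16.7 (-80, 0, 0.16) [-34. -18. -32.  76.   0. 163.]
-16.7 (-80, 0, 0.3) [-34. -19. -18.  91.   0. 163.]
-16.7 (102, 0, 0.264) [-29.  13.   9.  86.   0. 168.]
-16.7 (102, 0, 0.32) [-29.  14.  16.  92.   0. 168.]
-16.7 (150, 0, 0.26) [-28.  22.  19.  87.   0. 169.]
-16.7 (150, 0, 0.32) [-28.  23.  27.  94.   0. 169.]
163.3 (-80, 0, 0.16) [-34. -18. -32.  76.   0. -17.]
163.3 (-80, 0, 0.3) [-34. -19. -18.  91.   0. -17.]
163.3 (102, 0, 0.264) [-29.  13.   9.  86.   0. -12.]
163.3 (102, 0, 0.32) [-29.  14.  16.  92.   0. -12.]
163.3 (150, 0, 0.26) [-28.  22.  19.  87.   0. -11.]
163.3 (150, 0, 0.32) [-28.  23.  27.  94.   0. -11.]
```

```bash
python3 - <<'E'
from h import *
W=box(.514,-.161,-16.7)
robot.move_pose(W(-.03,0,.33),[180,0,163.3]); robot.pause(.3)
c=robot.get_calibration("wrist");w=robot.grab_frame("wrist");cv2.imwrite("pics/w1.png",w)
m,l,s=green(w);print(s[s[:,4]>150])
for z in(.0925,.0875):print(*plate(guard(w,c,(256,150),z)))
print(robot.observe()["time"])
E
```

```text
[[     0      0    512    384 191556]
 [   203    114    107    126   5052]]
[ 0.51117735 -0.15951733] [0.10496317 0.09301166] -16.837475140005196 [ 0.45124095 -0.14221367] -16.103445924025028 [[ 0.45146352 -0.19627826]
 [ 0.54048779 -0.22321982]
 [ 0.57089118 -0.1227564 ]
 [ 0.48186692 -0.09581483]]
[ 0.51276032 -0.15999967] [0.1067644  0.09451123] -16.750264442038304 [ 0.45240591 -0.14215777] -16.468676608282543 [[ 0.45212497 -0.19749776]
 [ 0.5426261  -0.22473596]
 [ 0.57339568 -0.12250158]
 [ 0.48289455 -0.09526337]]
3.2417
```

View pics/w1.png

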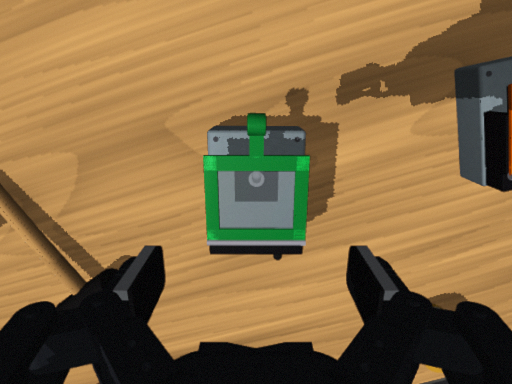

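The wrist view shows the green plate spanning about (205..309, 155..240), with the grip at (257,123). All three views agree on the pose. Next I'll pinch the grip and swing the guard open.

```bash
echo 'W=box(.5142,-.1606,-16.8);O=[180,0,163.2]' >> h.py; python3 - <<'E'
from h import *
def st(k):
    s=robot.observe();print(k,round(s["time"],2),np.round(s["ft_force"],1),round(s["gripper_width"],4),round(s["gripper_force"],1))
robot.set_gripper(.05)
robot.move_pose(W(-.08,0,.22),O)
print(robot.line_to(W(-.08,0,.147),vel=.12,guard=15));st("down")
robot.set_gripper(.0);st("grip")
h=.057
for a in np.linspace(0,1.97,15)[1:]:
    robot.line_to(W(.045-.125*np.cos(a),0,.09+.125*np.sin(a)+h),vel=.12)
    if a>.1 and int(a*100)%2==0: st(round(a,2))
st("open")
cv2.imwrite("pics/side1.png",robot.grab_frame("side"))
E
```

```text
False
down 4.99 [-0.1 -0.7 -0.4] 0.0501 0.0
grip 5.38 [0.5 4.4 5.8] 0.0168 59.3
0.14 5.68 [ 3.9  3.  -1.2] 0.0166 59.1
0.28 5.98 [ 3.4  2.7 -3.5] 0.0167 59.0
0.42 6.28 [ 3.6  3.6 -2.5] 0.0164 59.1
0.56 6.58 [ 2.6  3.3 -3.4] 0.0169 59.1
0.7 6.88 [ 0.6  4.  -2.7] 0.0168 59.2
0.84 7.18 [ 0.8  5.6 -1.3] 0.0168 59.3
0.98 7.48 [-0.3  5.6 -1.5] 0.0167 59.5
1.13 7.78 [-0.4  4.8 -0.1] 0.0166 59.4
1.27 8.08 [-0.8  5.2  1.3] 0.0163 59.3
1.41 8.38 [-2.7  6.3  2.2] 0.0163 59.1
1.55 8.68 [-1.2  5.8  4.3] 0.0167 58.7
1.69 8.98 [-2.6  6.3  6.4] 0.0163 58.8
1.83 9.28 [0.4 6.  7.4] 0.0168 58.8
open 9.58 [1.6 5.5 9.6] 0.0164 59.5
```

View pics/side1.png

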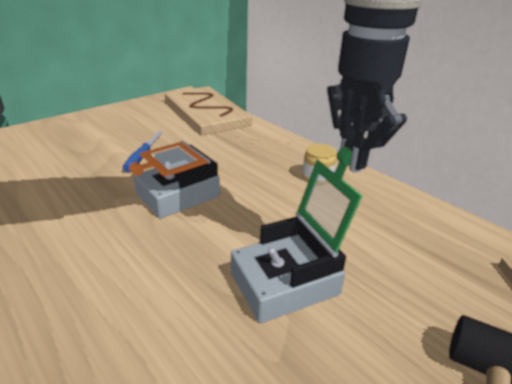

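The guard is open, with its grip held at (345,157), and the toggle is visible at (276,258). Next I'll release the grip, check that the guard stays open, and push the toggle.

```bash
python3 - <<'E'
from h import *
def st(k):
    s=robot.observe();print(k,round(s["time"],2),np.round(s["ft_force"],1),np.round(s["tool_pos"],4))
robot.set_gripper(.05)
x=.045-.125*np.cos(1.97)
robot.line_to(W(x,0,.345),vel=.15)
cv2.imwrite("pics/s2.png",robot.grab_frame("side"))
robot.line_to(W(-.07,0,.30),vel=.25)
robot.set_gripper(0)
st("front")
print(robot.line_to(W(-.07,0,.143),vel=.15,guard=10));st("down")
p0=np.array(W(0,0,0))
r=robot.line_to(W(-.010,0,.143),vel=.04,guard=9);st(r)
d=np.array(robot.observe()["tool_pos"])-p0
print("box x",d[:2]@np.array(W(1,0,0)[:2]-p0[:2]))
cv2.imwrite("pics/s3.png",np.hstack([cv2.imread("pics/s2.png")[120:330,200:400],robot.grab_frame("side")[120:330,200:400]]))
E
```

```text
front 12.16 [ 0.1 -0.2  0.3] [ 0.4473 -0.1404  0.3   ]
False
down 13.36 [-1.  -0.2  0.5] [ 0.4477 -0.1407  0.144 ]
True 14.62 [-4.4  0.9  4.8] [ 0.4992 -0.156   0.1424]
box x -0.015725235000438428
```

View pics/s3.png

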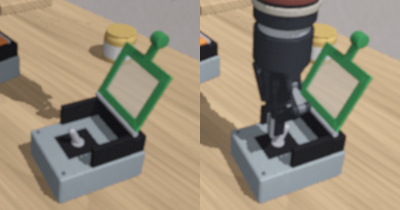

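The left crop shows the guard staying open after release. The right crop shows the finger against the toggle. I'll press a little harder to make sure it's at its stop, then back off and check.

```bash
python3 - <<'E'
from h import *
p0=np.array(W(0,0,0))
f0=robot.observe()["ft_force"]
r=robot.line_to(W(-.006,0,.143),vel=.03,guard=12)
s=robot.observe();d=np.array(s["tool_pos"])-p0
print(r,"box x",d[:2]@np.array(W(1,0,0)[:2]-p0[:2]),np.round(f0,1),np.round(s["ft_force"],1))
robot.line_to(W(-.07,0,.143),vel=.12)
robot.line_to(W(-.07,0,.31),vel=.2)
robot.pause(.2)
a=robot.grab_frame("side")[200:330,200:380];b=robot.grab_frame("wrist")
cv2.imwrite("pics/s4.png",np.hstack([cv2.resize(a,(360,260)),b[60:320,100:400]]))
print(robot.observe()["time"])
E
```

```text
True box x -0.015197802495222483 [-4.1  0.3  5.9] [-5.6  1.2  7.5]
16.7833
```

View pics/s4.png

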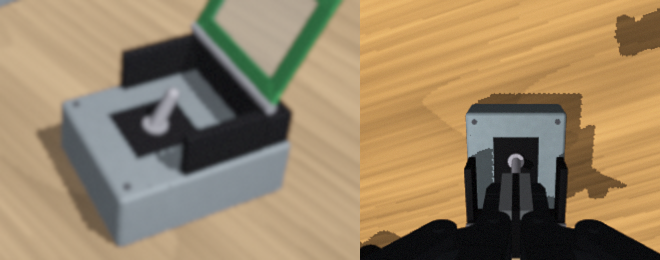

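The toggle now leans to the hinge side: base at about (155,125) and end at (174,93) in the left crop. I'll compare that with the projected end position at several angles.

```bash
python3 - <<'E'
from h import *
c=robot.get_calibration("side");f=192/np.tan(np.radians(c["vertical_fov"]/2))
K=np.array([[f,0,c["cx"]],[0,f,c["cy"]],[0,0,1]])
for a in(None,0,.45,.7,.8,.9):
    p=W(-.015,0,.052) if a is None else W(-.015+.031*np.sin(a-.45),0,.052+.031*np.cos(a-.45))
    u=cv2.projectPoints(np.array([p]),c["rvec"],c["tvec"],K,np.array([c["k1"],0,0,0]))[0].ravel()
    print(a,(u-200)*2)
E
```

```text
None [149.0213394 125.8542607]
0 [134.47995539 102.02521555]
0.45 [151.4602566   93.91560579]
0.7 [160.78849977  92.22414709]
0.8 [164.30980444  92.1496632 ]
0.9 [167.65558393  92.41838273]
```

This matches 0.9 (end minus base is 19 px, against a predicted 18.6). Next I'll push the guard forward from behind.

```bash
python3 - <<'E'
from h import *
robot.line_to(W(-.07,0,.335),vel=.2)
robot.line_to(W(.155,0,.335),vel=.25)
print(robot.line_to(W(.155,0,.265),vel=.12,guard=10))
for x in(.12,.09,.06,.035):
    r=robot.line_to(W(x,0,.268),vel=.08,guard=15);print(x,r,np.round(robot.observe()["ft_force"],1))
    if r:break
robot.pause(.8)
robot.line_to(W(.035,0,.33),vel=.2)
robot.line_to(W(-.09,0,.33),vel=.25)
robot.pause(.3)
c=robot.get_calibration("wrist");b=robot.grab_frame("wrist");a=robot.grab_frame("side")
try:print(*plate(guard(b,c,(256,150)))[:5]);print(*plate(guard(a,robot.get_calibration("side"),(255,240)))[:5])
except Exception as e:print(e)
cv2.imwrite("pics/s5.png",np.hstack([a[120:330,110:400],b[60:270,100:400]]))
print(robot.observe()["time"])
E
```

```text
False
0.12 False [ 0.4 -0.5  0.3]
0.09 False [ 1.3 -0.3  0.3]
0.06 False [-0.8 -0.2  0.5]
0.035 False [0.1 0.3 0.5]
max() iterable argument is empty
23.325
```

View pics/s5.png

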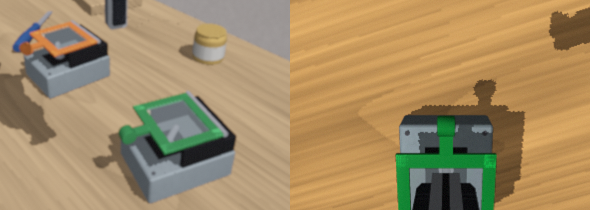

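The green guard is down (left crop, about (180,122)), the toggle still leans to the hinge side through the window, and the orange guard is shut. I'll check numerically that the green guard is fully shut, then hand in.

```bash
python3 - <<'E'
from h import *
a=robot.grab_frame("side");o=cv2.imread("pics/b.png")
ma,mo=green(a)[0],green(o)[0]
r=np.s_[200:290,225:350]
print((ma[r]>0).sum(),(mo[r]>0).sum(),((ma[r]>0)^(mo[r]>0)).sum())
print(*plate(guard(a,robot.get_calibration("side"),(255,240)))[:5])
if ((ma[r]>0)^(mo[r]>0)).sum()<120: robot.job_done();print("done")
E
```

```text
1857 1863 26
[ 0.51129714 -0.16393127] [0.10603139 0.09367542] -16.699243797504103 [ 0.44905546 -0.14342604] -18.234230232297403
the job is handed in; nothing more can be done
done
```

The dust extractor's toggle is pushed fully over to the hinge side, its green guard is fully shut again, the orange guard was left shut, and the job was handed in after about 23 s.

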